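# Lock the vial tray onto the mixer under its sprung retaining bar

### The job

The tray of thawed control vials stands loose at the front of the mixer's platform. Slide it back between the guides until it drops flat over the locating pin, then swing the sprung blue bar down over the vials, hold it against its spring at the height where the bolt meets the slot of the keeper, and push the red thumb tab until the bolt is fully home in it. Let go with the bar locked down and the tray still seated, and leave the other things on the bench where they are.

Things in the scene. Friction and masses are not known exactly. Their poses are not given: they have to be found in the camera images.
- mixer: Fixed bench mixer, cream housing 270 x 266 x 48 mm; origin under its centre on the bench; x points to its rear, y to its left, z up. Platform top (256 x 262 mm) at z = 60 mm. Two steel guides 12 mm high run along x, inner faces at y = +-58 mm; the tray slides between them towards +x. A post at its left side carries the dark steel keeper block
- tray: Loose white tray of twelve capped amber vials, about 320 g, 147 (x) by 112 mm (y); origin at the centre of its underside, axes as the mixer's. Its front wall, face at x = -70 mm, 24 mm high, is what to push; caps reach 42 mm. Rear: a 4 mm flange with an upturned lip that climbs the pin; the rear rises some 6 mm, then drops when the hole comes over the pin
- tray_hole (a point): Centre of the 15 mm locating hole in the tray's rear flange, at its underside, 47 mm behind the tray's origin (+x)
- pin_top (a point): Top of the fixed brass locating pin, 10 mm in diameter, 7 mm above the platform, at x = 60 mm, y = 0 of the mixer. Seated, tray_hole is straight below it within the hole's play (2.5 mm) and 7 mm lower
- hinge (a point): Middle of the blue bar's hinge axis (along mixer x), at mixer x = 20, y = -95, z = 108 mm. The flat bar, 28 mm wide and 8 mm thick, reaches 190 mm from it; lowered it lies along mixer +y over the vials; at 0 rad it is level, its top face 4 mm above the hinge, its end on a rubber-faced rest
- bar (a joint): Angle of the bar, rad: 0 = level, on its rest; positive = raised. A torsion spring holds it at its upper stop, 0.80; its torque grows from 0.4 N m there to 1.04 N m at 0, so pushing down 100 to 150 mm from the hinge takes about 3 to 10 N. It springs up when let go unless bolted. The bolt meets the slot somewhere between 0.02 and 0.09
- bolt (a joint): Travel of the bolt along the bar, m: 0 = drawn back, 0.024 = fully home; grows away from the hinge; stays where left, friction 1.5 N. Its 6 mm thick tongue enters a slot 9 mm high in the keeper block (front face at mixer y = 101 mm). The block is screwed at a height not given: mid-slot at z = 119 to 133 mm; feel for it. Too high or too low, the tongue butts at about 0.007
- tab (a point): Centre of the hinge-facing face of the red thumb tab that moves the bolt. The tab stands across the bar, 26 mm wide, 6 mm thick, up to 24.5 mm above the bar's top face. Bolt drawn back, the face is 150 mm from the hinge; the bare bar between hinge and tab is where to press, and from there the tab is pushed away from the hinge
- logger_a: Bystander: white temperature logger with a black face, 70 x 115 x 20 mm, lying left of the mixer; origin under its centre
- logger_b: Bystander: a second such logger, right front of the bench
- carton_a: Bystander: white and blue carton, 75 x 130 x 45 mm, right of the mixer; origin under its centre
- carton_b: Bystander: white and green carton, 95 x 60 x 70 mm, left front; origin under its centre
- reagent_bottle: Bystander: amber bottle, 54 mm across, 105 mm high, at the left; origin under its centre
- jar: Bystander: white jar with a blue cap, 60 mm across, 55 mm high, at the right; origin under its centre
Not all that is in view belongs to the job. What is shaped like the tray but green or yellow is not meant.

How it is judged:
By the outcome, as a careful person would: the job done as asked, in the order asked, and still so for the second after the job is handed in, with the robot touching nothing.
It also fails if it takes over 64 s, if anything falls off the work surface, if the arm or the gripper's body presses on something with over 40 N, if the wrist force passes 120 N, or if a joint passes its speed limit or range.

### The arm

A 7-joint arm with a two-finger parallel gripper is mounted at the origin on the work surface. World frame = base frame: x ahead of the robot, y to its left, z up, the work surface at z = 0. Lengths are in m, angles in rad, forces in N, time in s.
With the tool pointing down it reaches from about 0.35 to 0.775 m from the base axis. Payload 3.1 kg.
Tool frame: the origin (TCP) lies midway between the tips of the shut fingers; the grasp point (between the pads) lies 19 mm behind it; y points along the fingers, x is the direction in which the jaws open and shut, and the axes are right-handed (so a half turn about y gives the same grasp; the last joint's range is limited). The gripper opens to 85 mm and grips with 20 to 120 N. Pads are 22 mm wide; open, the fingers measure 114 mm over their backs; the gripper's body (76 mm by 85 mm) begins 54 mm behind the grasp point. The pads swing forward as they close: fully open they stand 13 mm farther back than shut.
Start: joints at [-1.169, 0.311, 0.014, 1.512, -0.004, 1.319, -0.027], TCP at [0.236, 0.497, 0.231] pointing down, gripper open.
Joint ranges: [-2.7, 2.7], [-0.3, 1.91], [-1.27, 1.3], [0.12, 2.57], [-1.44, 4.58], [0.2, 2.03], [-3.05, 3.05]. Speed limits (rad/s): [2.79, 2.79, 3.14, 3.14, 3.14, 3.14, 3.14].

### API

Orientations are given as a unit quaternion [w, x, y, z].
In Python, from bench import r gives the robot as it stands. The module is installed in compiled form; this text tells all that it offers.
- The arm moves only by the shell command python3 -m handwheel 'ROWS'. ROWS is JSON, one flat list of numbers, 7 for each row, row after row: the shift along the tool's x, y, z in cm, then the turn, a rotation vector about the tool's x, y, z in rad, then the closure, from 0 (fully open) to 1 (shut). In form: [x, y, z, rx, ry, rz, jaw, x, y, z, rx, ry, rz, jaw, ...]. A call has 1 to 8 rows; each row shifts and turns the pose as measured when the row begins, along the tool's axes as they then stand; what a row does not reach is not made up. A row lasts 1/12 s, in which the tool goes at most 41.7 mm and 7.16 degrees, less where a joint would pass 70% of its speed; a pose out of reach is approached as far as the arm can. A call with a gripper value outside its range is refused whole. The fingers move at their own pace and stop on an object; the grip force is fixed at half the most. Time passes only in rows, so rows that do not move let the fingers close. It gives the time, the measured TCP pose, the force and the opening at its end, in the units of the state.
- r.get_obs(): the state, without advancing time (a new reading comes with each control period).
- r.read_camera(name): name is "scene" or "top" or "wrist"; returns the picture (384x512x3 uint8, red, green, blue); there is no depth.
- r.camera_params(name): a dict with "fx", "fy", "cx", "cy" (pixels), "D" ([k1, k2, p1, p2, k3] as OpenCV has them; the pictures are not rectified), "R" (3x3) and "t" (3): a world point X has camera coordinates R X + t. Camera axes: x right, y down, z forward; pixel columns grow to the right and rows downward; lengths in m; the calibration is good to about 2 mm. A picture is of the moment at which its call begins: read the wrist's pose just before it. camera_params takes no time and is no camera call; for the wrist camera it gives the pose at the moment of the call.
- r.job_done(): hands the job in, once; it reports no verdict.
The state is a dict: "time_s": time; "joints": joint angles; "dq": joint speeds; "joint_efforts": joint torques, N m; "ee_pos": TCP position; "tcp_rot": TCP orientation; "contact_force": force on the tool from outside, world axes, zero at the start; "wrist_torque": the same for the moment, N m; "width": finger opening in m.
Only numpy, scipy, OpenCV 4.12 (cv2) and the standard library are available. Lean on these libraries where they do the work, as an engineer would, in place of code of your own. Each camera call takes 0.05 s, during which the arm holds its last target. There are 200 camera calls.

## Working session

There is one attempt and no reset: what is moved stays moved. The work goes in short steps, Python scripts to look and compute and a shell command to move; the robot and the scene stay as the last step left them, time stands still between calls to the robot, and variables do not carry over. Pictures are saved under pics/ and viewed, about 8 in all and at most 12, crops included, and the job is handed in when it is done.

```bash
mkdir -p pics; cat > h.py <<'E'
import numpy as np, cv2
from bench import r
def cam(n):
    p=r.camera_params(n); K=np.array([[p['fx'],0,p['cx']],[0,p['fy'],p['cy']],[0,0,1]]); return K,np.array(p['D'],float),np.array(p['R']),np.array(p['t'])
def ray(n,uv,c=None):
    K,D,R,t=c or cam(n); q=cv2.undistortPoints(np.array([[uv]],float),K,D)[0,0]
    return -R.T@t, R.T@np.array([q[0],q[1],1])
def onz(n,uv,z,c=None):
    o,d=ray(n,uv,c); return o+d*(z-o[2])/d[2]
def proj(n,X,c=None):
    K,D,R,t=c or cam(n); return cv2.projectPoints(np.array(X,float).reshape(-1,1,3),cv2.Rodrigues(R)[0],t,K,D)[0][:,0]
def snap(n,f):
    im=r.read_camera(n); cv2.imwrite('pics/'+f,im[:,:,::-1]); return im
E
python3 - <<'E'
from h import *
a=snap('scene','s0.png'); b=snap('top','t0.png')
cv2.imwrite('pics/both.png',np.vstack([a,b])[:,:,::-1][:, :])
for n in('scene','top'):
    K,D,R,t=cam(n); print(n,K[0,0],-R.T@t,R[2])
o=r.get_obs(); print(o)
E
```

```text
scene 452.35013286924186 [1.15830991 1.00460233 1.11270272] [-0.40296409 -0.66736161 -0.62629739]
top 483.6293384573993 [ 0.29644629 -0.03114653  1.49270333] [ 0.15808036 -0.0022555  -0.98742367]
{'time_s': 0.1, 'joints': array([-1.16868896,  0.31168783,  0.01399195,  1.51291791, -0.00439818,
        1.31922728, -0.02721427]), 'dq': array([ 2.12295787e-04,  4.82892116e-05,  1.93623207e-03, -3.54064383e-03,
       -4.97714197e-04, -5.69943047e-04, -7.20430490e-04]), 'joint_efforts': array([ 1.34121670e-03, -3.80852437e+01,  1.47204855e-01, -2.31241339e+01,
        1.23614239e-02,  8.04448617e-03,  3.27647967e-06]), 'ee_pos': array([0.23585847, 0.49611475, 0.23029803]), 'tcp_rot': array([-0.59732637,  0.59821615,  0.3770732 , -0.37835757]), 'contact_force': array([ 0.73120099, -0.2565518 , -0.55991264]), 'wrist_torque': array([-0.01085219,  0.05438884, -0.03201461]), 'width': 0.085205549053395}
```

View pics/s0.png

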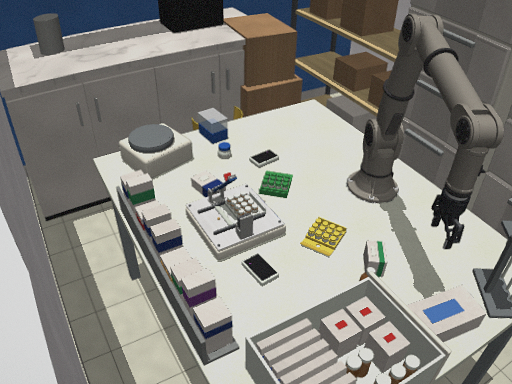

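View pics/t0.png

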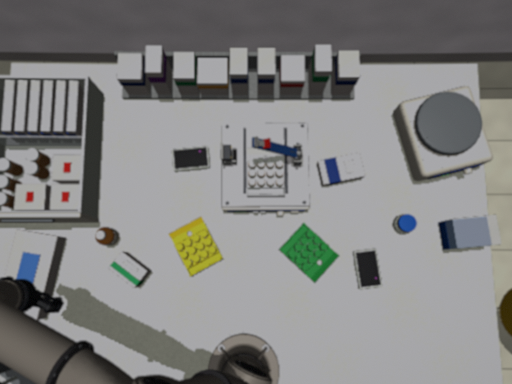

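The mixer is at top (265,167), with the white tray on it at about (266,177). The green tray (309,252) and yellow tray (196,246) are decoys. The white tray between the guides on the platform fits the description. I'll confirm with an enlarged crop and measure.

```bash
python3 - <<'E'
from h import *
a=cv2.imread('pics/t0.png')[112:222,212:322]; b=cv2.imread('pics/s0.png')[165:265,180:290]
f=lambda i,s:cv2.resize(i,s,interpolation=cv2.INTER_CUBIC)
cv2.imwrite('pics/c0.png',np.hstack([f(a,(400,400)),f(b,(400,364)) if 0 else f(b,(400,400))]))
for uv in [(222,124),(310,124),(310,205),(220,205)]: print(uv,onz('top',uv,.05))
E
```

```text
(222, 124) [0.73060123 0.06666903 0.05      ]
(310, 124) [ 0.73082186 -0.20465423  0.05      ]
(310, 205) [ 0.47917842 -0.2003821   0.05      ]
(220, 205) [0.47895566 0.06995795 0.05      ]
```

View pics/c0.png

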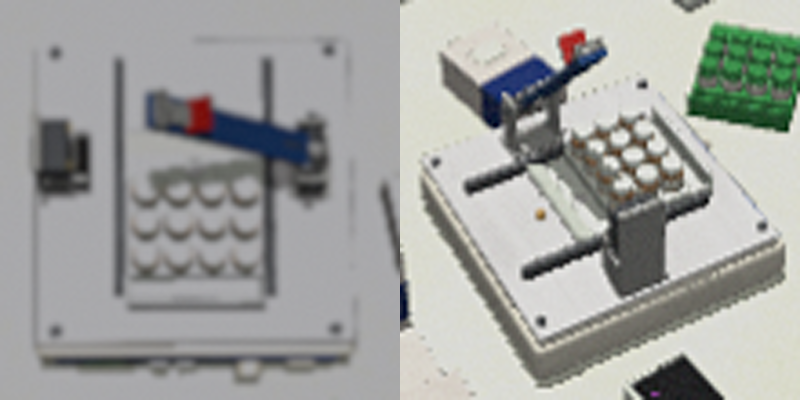

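Confirmed: the white tray with 12 caps sits between the guides, with the brass pin behind it, the bar raised and the red tab near its end. Next I get the mixer pose from the four platform screws and guide ends, and work out the tool orientation.

```bash
python3 - <<'E'
from h import *
from scipy.spatial.transform import Rotation as Ro
np.set_printoptions(precision=4,suppress=True)
cv=lambda p:(212+(p[0]+.5)/3.636-.5,112+(p[1]+.5)/3.636-.5)
for n,p,z in [('sRL',(55,52),.06),('sRR',(330,50),.06),('sFR',(335,328),.06),('sFL',(55,330),.06),('gLr',(119,58),.072),('gLf',(119,295),.072),('gRr',(267,58),.072),('gRf',(267,295),.072),('tray front top mid',(196,303),.084),('capFL',(145,255),.102),('capFR',(245,255),.102)]:
    print(n,onz('top',cv(p),z))
im=cv2.imread('pics/s0.png'); 
c=(180+540/8*2.2-180+0,0)
# scene pin at crop (540-400,214)
uv=(180+140*110/400,165+214*100/400); print('pin scene',onz('scene',uv,.067))
o=r.get_obs(); q=o['tcp_rot']; R=Ro.from_quat([q[1],q[2],q[3],q[0]]).as_matrix(); print(R)
K,D,Rc,t=cam('wrist'); print('wristcam',-Rc.T@t-o['ee_pos'],R.T@(-Rc.T@t-o['ee_pos']),Rc@R, K[0,0])
E
```

```text
sRL [0.7215 0.0514 0.06  ]
sRR [ 0.7234 -0.1801  0.06  ]
sFR [ 0.4874 -0.1808  0.06  ]
sFL [0.4855 0.0492 0.06  ]
gLr [ 0.7129 -0.0028  0.072 ]
gLf [ 0.5128 -0.0035  0.072 ]
gRr [ 0.713  -0.1263  0.072 ]
gRf [ 0.5129 -0.1244  0.072 ]
tray front top mid [ 0.5045 -0.0661  0.084 ]
capFL [ 0.5407 -0.0248  0.102 ]
capFR [ 0.5408 -0.1051  0.102 ]
pin scene [ 0.6666 -0.0538  0.067 ]
[[ 0.4293 -0.0009 -0.9032]
 [ 0.9031 -0.002   0.4293]
 [-0.0022 -1.     -0.0001]]
wristcam [-0.0727  0.0346  0.1426] [-0.0003 -0.1426  0.0805] [[ 1.     -0.0002  0.0001]
 [ 0.0001 -0.3101 -0.9507]
 [ 0.0002  0.9507 -0.3101]] 265.07211956972947
```

```bash
python3 -m handwheel '[-2.5,0,-2.8,0,0.125,0,1, -2.2,0,-3.1,0,0.125,0,1, -1.8,0,-3.4,0,0.125,0,1, -1.3,0,-3.6,0,0.125,0,1, -0.9,0,-3.7,0,0.125,0,1, -0.4,0,-3.8,0,0.125,0,1, 0.1,0,-3.8,0,0.125,0,1, 0.5,0,-3.75,0,0.125,0,1]'
python3 -m handwheel '[1,0,-3.65,0,0.125,0,1, 1.4,0,-3.5,0,0,0,1, 1.4,0,-3.5,0,0,0,1, 1.4,0,-3.5,0,0,0,1, 1.4,0,-3.5,0,0,0,1,1.4,0,-3.5,0,0,0,1]'
cat > st.py <<'E'
from h import *
from scipy.spatial.transform import Rotation as Ro
np.set_printoptions(precision=4,suppress=True)
o=r.get_obs(); q=o['tcp_rot']; R=Ro.from_quat([q[1],q[2],q[3],q[0]]).as_matrix()
print(o['time_s'],o['ee_pos'],'F',o['contact_force'],'w',o['width'],'\n',R)
E
python3 st.py
```

```text
time_s: 0.77
ee_pos: [0.3468, 0.2112, 0.2239]
tcp_rot: [-0.705, 0.706, 0.042, -0.05]
contact_force: [0.8, -0.1, 0.8]
width: -0.0003
time_s: 1.27
ee_pos: [0.4314, -0.01, 0.2221]
tcp_rot: [0.707, -0.707, 0.003, 0.005]
contact_force: [1.3, 1.4, -0.3]
width: 0.0001
1.2667 [ 0.4314 -0.01    0.2221] F [ 1.2697  1.3679 -0.3014] w 8.331278132780662e-05 
 [[ 0.9999 -0.0122 -0.0024]
 [ 0.0024  0.0001  1.    ]
 [-0.0122 -0.9999  0.0002]]
```

```bash
python3 -m handwheel '[2,0,-3,0,0,0,1, 1,0,-2.4,0,0,0,1, 0,0,0,0,0,0,1]'; python3 - <<'E'
from h import *
o=r.get_obs(); c=cam('wrist'); im=snap('wrist','w0.png'); print(o['ee_pos'])
import pickle; pickle.dump(c,open('w0.pkl','wb'))
E
```

```text
time_s: 1.52
ee_pos: [0.4624, -0.0769, 0.2217]
tcp_rot: [-0.705, 0.709, -0.008, 0.0]
contact_force: [0.2, -1.5, 0.7]
width: -0.0
[ 0.46240188 -0.07693533  0.22170405]
```

View pics/w0.png

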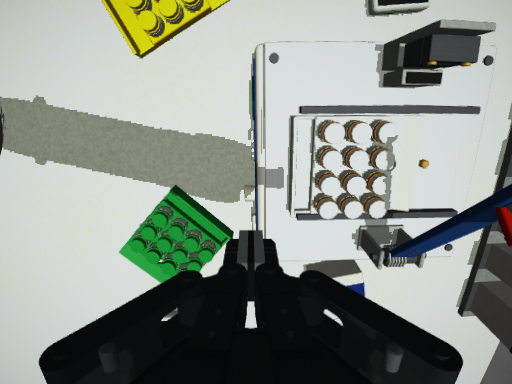

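```bash
python3 - <<'E'
from h import *
import pickle; c=pickle.load(open('w0.pkl','rb')); np.set_printoptions(precision=4,suppress=True)
for n,p,z in [('pin',(424,163),.067),('sFL',(274,58),.06),('sRL',(487,61),.06),('sRR',(448,247),.06),('gLf',(300,108),.072),('gLr',(480,108),.072),('gRf',(296,214),.072),('gRr',(455,212),.072),('trayFL',(291,116),.084),('trayFR',(290,216),.084)]:
    print(n,onz('wrist',p,z,c))
print(proj('scene',[[.6645,-.065,.067],[.4855,.05,.06],[.723,-.18,.06]]))
E
```

```text
pin [ 0.6618 -0.0619  0.067 ]
sFL [0.4858 0.0497 0.06  ]
sRL [0.721  0.0515 0.06  ]
sRR [ 0.7241 -0.1783  0.06  ]
gLf [ 0.513  -0.0011  0.072 ]
gLr [0.713  0.0011 0.072 ]
gRf [ 0.5137 -0.1224  0.072 ]
gRr [ 0.711  -0.1222  0.072 ]
trayFL [ 0.5021 -0.0087  0.084 ]
trayFR [ 0.5049 -0.1197  0.084 ]
[[217.5942 216.4161]
 [278.794  220.674 ]
 [188.9215 204.4481]]
```

```bash
python3 -m handwheel '[-0.2,3.8,1.3,0,0,0,1, 0,3.8,0,0,0,0,1, 0,3.8,0,0,0,0,1, 0,3.3,0,0,0,0,1, 0,0,0,0,0,0,1]'; python3 st.py
```

```text
time_s: 1.98
ee_pos: [0.4603, -0.0546, 0.0713]
tcp_rot: [0.708, -0.706, 0.004, 0.0]
contact_force: [-1.2, 1.0, -0.6]
width: 0.0004
1.9833 [ 0.4603 -0.0546  0.0713] F [-1.211   0.9774 -0.5978] w 0.0003762183634830433 
 [[ 1.     -0.0055  0.0046]
 [-0.0046  0.0033  1.    ]
 [-0.0055 -1.      0.0032]]
```

```bash
python3 -m handwheel '[0.5,0.2,-0.9,0,0,0,1, 0.5,0,0,0,0,0,1, 0.5,0,0,0,0,0,1, 0.5,0,0,0,0,0,1, 0.4,0,0,0,0,0,1]'; python3 -m handwheel '[0.5,0,0,0,0,0,1, 0.5,0,0,0,0,0,1, 0.5,0,0,0,0,0,1]'; python3 -m handwheel '[0.5,0,0,0,0,0,1, 0.5,0,0,0,0,0,1, 0.5,0,0,0,0,0,1]'
```

```text
time_s: 2.4
ee_pos: [0.4847, -0.0566, 0.0716]
tcp_rot: [0.71, -0.704, 0.002, 0.004]
contact_force: [0.9, 0.9, 0.1]
width: 0.0002
time_s: 2.65
ee_pos: [0.502, -0.0551, 0.0738]
tcp_rot: [0.711, -0.703, 0.0, 0.004]
contact_force: [-1.5, -0.2, -0.5]
width: 0.0001
time_s: 2.9
ee_pos: [0.5101, -0.0546, 0.0733]
tcp_rot: [0.712, -0.702, 0.007, 0.011]
contact_force: [-16.0, 1.1, 18.8]
width: -0.0
```

```bash
python3 st.py; python3 - <<'E'
from h import *
import pickle
pickle.dump(cam('wrist'),open('w1.pkl','wb')); a=snap('wrist','w1.png'); b=snap('scene','s1.png')
b=cv2.resize(b[165:265,180:290],(440,400),interpolation=cv2.INTER_CUBIC)
a=cv2.resize(a,(360,270)) if 0 else a[:, 156:]
cv2.imwrite('pics/c1.png',np.hstack([cv2.resize(a,(356,400)),b])[:,:,::-1])
E
```

```text
2.9 [ 0.5101 -0.0546  0.0733] F [-16.0409   1.1199  18.7724] w -8.508877169421293e-06 
 [[ 0.9997 -0.0249 -0.0049]
 [ 0.0052  0.0139  0.9999]
 [-0.0248 -0.9996  0.0141]]
```

View pics/c1.png

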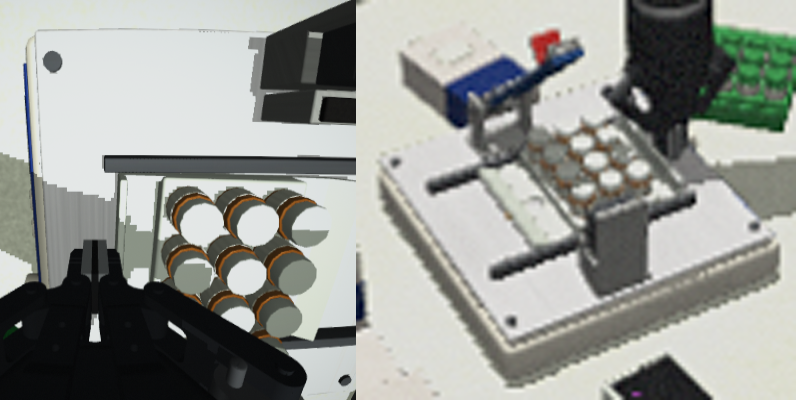

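The upward force suggests the flared finger backs are riding on the tray wall. Joint efforts are small, so I'll back off and turn the tool 90° so the flat 22 mm finger edges face the wall.

```bash
python3 -m handwheel '[-2,0,0,0,0,0,1, -2,0,0,0,0,0,1, -2,-0.5,0,0,0,0,1, -1,0,0,0,-0.12,0,1, 0,0,0,0,-0.12,0,1, 0,0,0,0,-0.12,0,1, 0,0,0,0,-0.12,0,1,0,0,0,0,-0.12,0,1]'; python3 -m handwheel '[0,0,0,0,-0.12,0,1, 0,0,0,0,-0.12,0,1, 0,0,0,0,-0.12,0,1, 0,0,0,0,-0.12,0,1, 0,0,0,0,-0.12,0,1, 0,0,0,0,-0.12,0,1,0,0,0,0,-0.12,0,1, 0,0,0,0,-0.12,0,1]'; python3 st.py; python3 - <<'E'
from h import *
import pickle; c=pickle.load(open('w1.pkl','rb'))
for p in [(274,180*.96),(274,235*.96)]: print('wall',onz('wrist',p,.084,c))
E
```

```text
time_s: 3.67
ee_pos: [0.4438, -0.0568, 0.0822]
tcp_rot: [0.678, -0.667, -0.214, 0.221]
contact_force: [0.0, -0.2, 0.9]
width: -0.0
time_s: 4.33
ee_pos: [0.4541, -0.0591, 0.0852]
tcp_rot: [-0.488, 0.484, 0.517, -0.51]
contact_force: [-0.1, -0.2, 0.2]
width: 0.0003
4.3333 [ 0.4541 -0.0591  0.0852] F [-0.0699 -0.2163  0.1757] w 0.00028624884839452224 
 [[-0.055   0.0032 -0.9985]
 [ 0.9984  0.0104 -0.0549]
 [ 0.0102 -0.9999 -0.0038]]
wall [ 0.52138874 -0.00797181  0.084     ]
wall [ 0.52233615 -0.03756279  0.084     ]
```

```bash
python3 -m handwheel '[-0.4,1.3,-1.5,0,0.05,0,1, 0,0,-1.5,0,0,0,1, 0,0,-1,0,0,0,1, 0,0,-0.5,0,0,0,1, 0,0,-0.4,0,0,0,1]'; python3 -m handwheel '[0,0,-0.5,0,0,0,1, 0,0,-0.5,0,0,0,1, 0,0,-0.4,0,0,0,1]'; python3 -m handwheel '[0,0,-0.4,0,0,0,1,0,0,-0.4,0,0,0,1]'; python3 st.py
```

```text
time_s: 4.75
ee_pos: [0.5097, -0.0634, 0.0732]
tcp_rot: [-0.499, 0.499, 0.506, -0.495]
contact_force: [-0.5, -0.6, -0.0]
width: 0.0004
time_s: 5.0
ee_pos: [0.5158, -0.0637, 0.0724]
tcp_rot: [0.505, -0.494, -0.502, 0.5]
contact_force: [-8.2, 0.8, 4.9]
width: 0.0
time_s: 5.17
ee_pos: [0.5157, -0.0639, 0.0716]
tcp_rot: [0.51, -0.489, -0.497, 0.503]
contact_force: [-7.5, 0.7, 7.3]
width: 0.0004
5.1667 [ 0.5157 -0.0639  0.0716] F [-7.4971  0.6882  7.3255] w 0.00039304527988315063 
 [[-0.0011 -0.0262 -0.9997]
 [ 0.9999  0.0147 -0.0015]
 [ 0.0148 -0.9995  0.0262]]
```

```bash
python3 -m handwheel '[0,-0.2,-0.8,-0.03,0,0,1,0,-0.1,-0.8,-0.03,0,0,1]'; python3 -m handwheel '[0,-0.1,-1,-0.03,0,0,1,0,0,-1,-0.03,0,0,1]'; python3 st.py
```

```text
time_s: 5.33
ee_pos: [0.5269, -0.064, 0.0726]
tcp_rot: [-0.498, 0.502, 0.51, -0.49]
contact_force: [-0.8, -0.8, -0.6]
width: -0.0001
time_s: 5.5
ee_pos: [0.5411, -0.064, 0.0728]
tcp_rot: [-0.486, 0.514, 0.522, -0.477]
contact_force: [-20.7, 0.1, 15.2]
width: 0.0001
5.5 [ 0.5411 -0.064   0.0728] F [-20.6603   0.0984  15.2191] w 5.365200118136001e-05 
 [[ 0.0004  0.0722 -0.9974]
 [ 0.9999  0.0172  0.0016]
 [ 0.0172 -0.9972 -0.0722]]
```

```bash
python3 -m handwheel '[0,0,1,0.03,0,0,1, 0,0,2,0.04,0,0,1, 0,-3,2,0,0,0,1, 0,-4,2,0,0,0,1, 0,-4,0,0,0,0,1, 0,0,0,0,0,0,1]'; python3 st.py;  python3 - <<'E'
from h import *
import pickle
pickle.dump(cam('wrist'),open('w2.pkl','wb')); a=snap('wrist','w2.png'); b=snap('scene','s2.png');t=snap('top','t2.png')
f=lambda i,s:cv2.resize(i,s,interpolation=cv2.INTER_CUBIC)
cv2.imwrite('pics/c2.png',np.hstack([f(a[:320],(440,276)) if 0 else f(a,(427,320)),f(b[165:265,180:290],(352,320))])[:,:,::-1])
E
```

```text
time_s: 6.0
ee_pos: [0.4646, -0.0659, 0.1806]
tcp_rot: [0.508, -0.493, -0.501, 0.498]
contact_force: [1.7, -0.1, -0.4]
width: -0.0003
6.0 [ 0.4646 -0.0659  0.1806] F [ 1.7197 -0.0999 -0.3643] w -0.0002960322739920458 
 [[ 0.0025 -0.0121 -0.9999]
 [ 0.9998  0.0178  0.0022]
 [ 0.0177 -0.9998  0.0121]]
```

View pics/c2.png

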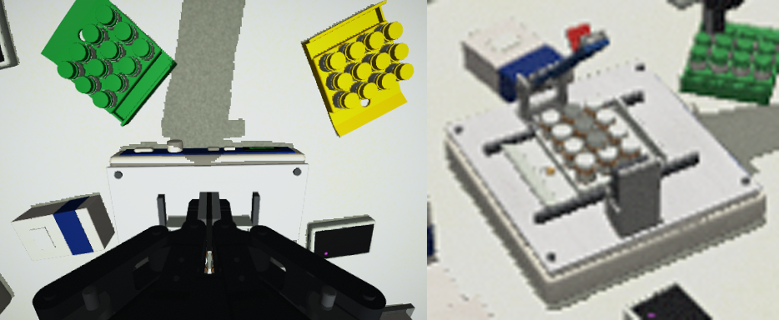

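```bash
python3 - <<'E'
from h import *
a=cv2.imread('pics/t2.png')[112:222,212:322]; b=cv2.imread('pics/s2.png')[195:245,190:250]
f=lambda i,s:cv2.resize(i,s,interpolation=cv2.INTER_CUBIC)
b=f(b,(396,330)); b=np.vstack([b,np.zeros((70,396,3),np.uint8)])
cv2.imwrite('pics/c3.png',np.hstack([f(a,(400,400)),b]))
# expected pixels: pin top, tray flange underside
M=np.array([.6045,-.0645,0])
print('pin top/base scene',proj('scene',[M+[.06,0,.067],M+[.06,0,.064],M+[.06,0,.060]]))
for z,nm in ((.084,'front top edge seated'),):
    print(nm,proj('top',[M+[-.057,-.05,z],M+[-.057,.05,z]]))
E
```

```text
pin top/base scene [[217.6584864  216.50011666]
 [217.68725326 217.14537945]
 [217.72553775 218.00326409]]
front top edge seated [[281.85848302 180.59877454]
 [248.0524415  180.57115611]]
```

View pics/c3.png

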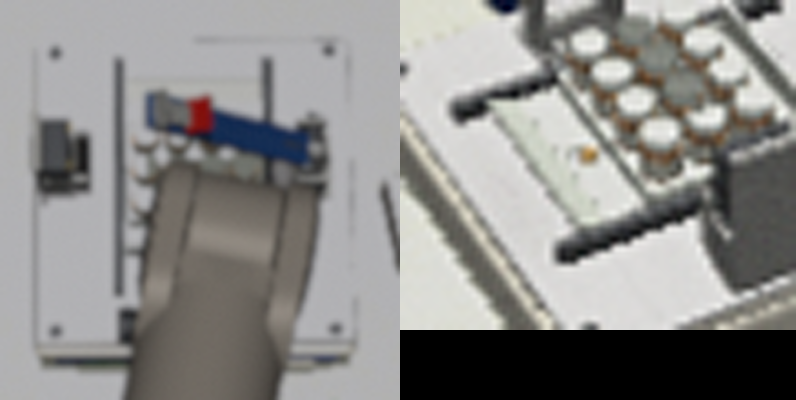

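The pin shows up through the flange hole at scene (218.5,218.5), the same pixel as before. The tray looks seated. Next I turn back and go above the bar.

```bash
python3 -m handwheel '[0,-4,0,0,0.12,0,1, 0,-4,0,0,0.12,0,1, 0,-2,0,0,0.12,0,1, 0,0,0,0,0.12,0,1, 0,0,0,0,0.12,0,1, 0,0,0,0,0.12,0,1,0,0,0,0,0.12,0,1, 0,0,0,0,0.12,0,1]'; python3 -m handwheel '[0,0,0,0,0.12,0,1, 0,0,0,0,0.12,0,1, 0,0,0,0,0.12,0,1, 0,0,0,0,0.12,0,1, 0,0,0,0,0.12,0,1, 0,0,0,0,0,0,1]'; python3 st.py
```

```text
time_s: 6.82
ee_pos: [0.4572, -0.0644, 0.2651]
tcp_rot: [0.69, -0.666, -0.184, 0.215]
contact_force: [-1.2, -0.6, 0.1]
width: -0.0001
time_s: 7.32
ee_pos: [0.4547, -0.0627, 0.2552]
tcp_rot: [0.712, -0.7, 0.044, 0.005]
contact_force: [-0.3, 0.6, 0.8]
width: -0.0005
7.3167 [ 0.4547 -0.0627  0.2552] F [-0.2738  0.594   0.8482] w -0.0004887996479739127 
 [[ 0.9961 -0.0686  0.0558]
 [-0.0546  0.019   0.9983]
 [-0.0696 -0.9975  0.0152]]
```

```bash
python3 -m handwheel '[0,-2.5,-1,-0.02,-0.055,-0.07,1, 2,-0.5,-2.5,0,0,0,1, 0,0,0,0,0,0,1]';python3 st.py;  python3 - <<'E'
from h import *
import pickle
pickle.dump(cam('wrist'),open('w3.pkl','wb')); a=snap('wrist','w3.png')
E
```

```text
time_s: 7.57
ee_pos: [0.4742, -0.0962, 0.2822]
tcp_rot: [-0.706, 0.708, 0.005, -0.007]
contact_force: [0.6, 0.1, -0.8]
width: 0.0001
7.5667 [ 0.4742 -0.0962  0.2822] F [ 0.6173  0.058  -0.7732] w 0.0001112560555291236 
 [[ 0.9998 -0.0037 -0.0175]
 [ 0.0175 -0.0022  0.9998]
 [-0.0038 -1.     -0.0021]]
```

View pics/w3.png

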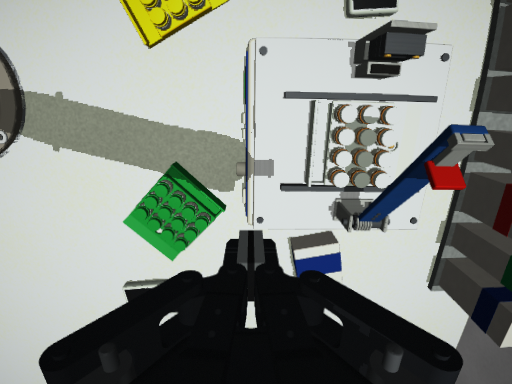

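```bash
python3 - <<'E'
from h import *
import pickle; c=pickle.load(open('w3.pkl','rb')); np.set_printoptions(precision=4,suppress=True)
print('front',onz('wrist',(308,100),.084,c),onz('wrist',(306,186),.084,c))
print('pin',onz('wrist',(394,146),.067,c))
M=np.array([.6045,-.0645,0]); s,k=np.sin(.8),np.cos(.8)
P=lambda x,d,n:M+[x,-.095+d*k-n*s,.108+d*s+n*k]
for nm,a in [('end top front',(.006,.19,.004)),('end top rear',(.034,.19,.004)),('tab tip front',(.007,.15,.0285)),('tab tip rear',(.033,.15,.0285)),('hinge',(.02,0,0))]: print(nm,proj('wrist',[P(*a)],c))
E
```

```text
front [ 0.5414 -0.009   0.084 ] [ 0.5476 -0.1191  0.084 ]
pin [ 0.6682 -0.0647  0.067 ]
end top front [[453.3927 133.1458]]
end top rear [[489.9331 134.95  ]]
tab tip front [[430.213  191.1289]]
tab tip rear [[461.1526 191.7371]]
hinge [[364.6409 221.6741]]
```

```bash
python3 -m handwheel '[3.9,0,0,0,0,0,1, 3.8,0,0,0,0,0,1, 3.8,0,0,0,0,0,1, 3.7,0,0,0,0,0,1, 0,0,0,0,0,0,1]';python3 st.py
```

```text
time_s: 8.03
ee_pos: [0.6228, -0.0867, 0.2686]
tcp_rot: [0.711, -0.702, -0.001, 0.02]
contact_force: [0.4, 1.1, -2.5]
width: 0.0001
8.0333 [ 0.6228 -0.0867  0.2686] F [ 0.3907  1.08   -2.5371] w 0.00010213632578328183 
 [[ 0.9992 -0.027  -0.0299]
 [ 0.0303  0.0122  0.9995]
 [-0.0267 -0.9996  0.013 ]]
```

```bash
python3 -m handwheel '[0.3,-0.5,-1.2,-0.012,0.03,-0.027,1, 0,0,0,0,0,0,1]';python3 st.py
```

```text
time_s: 8.2
ee_pos: [0.6279, -0.0969, 0.2662]
tcp_rot: [-0.707, 0.707, -0.001, -0.006]
contact_force: [-0.6, -1.2, 1.2]
width: -0.0001
8.2 [ 0.6279 -0.0969  0.2662] F [-0.6014 -1.2036  1.2058] w -0.0001496487936793952 
 [[ 0.9999 -0.0096 -0.0064]
 [ 0.0064 -0.0001  1.    ]
 [-0.0096 -1.     -0.0001]]
```

```bash
python3 -m handwheel '[-0.1,3,-0.1,0,0,-0.01,1, 0,3,-0.1,0,0,0,1, 0,1,0,0,0,0,1, 0,0.5,0,0,0,0,1]';python3 st.py
```

```text
time_s: 8.53
ee_pos: [0.6259, -0.0956, 0.1872]
tcp_rot: [0.708, -0.706, -0.005, 0.006]
contact_force: [-0.9, 0.0, 6.7]
width: 0.0002
8.5333 [ 0.6259 -0.0956  0.1872] F [-0.8917  0.0167  6.7055] w 0.00017304484574604613 
 [[ 0.9999 -0.002  -0.0159]
 [ 0.0159  0.0036  0.9999]
 [-0.0019 -1.      0.0036]]
```

```bash
python3 -m handwheel '[0,1.3,0.8,0,0,0,1, 0,1.3,0.7,0,0,0,1, 0,1.3,0.6,0,0,0,1, 0,1.3,0.5,0,0,0,1]';python3 st.py
```

```text
time_s: 8.87
ee_pos: [0.6269, -0.0715, 0.1431]
tcp_rot: [0.708, -0.706, -0.008, 0.004]
contact_force: [-2.9, -1.5, 6.6]
width: 0.0003
8.8667 [ 0.6269 -0.0715  0.1431] F [-2.8948 -1.5352  6.6339] w 0.00032680115729200363 
 [[ 0.9998  0.0064 -0.0171]
 [ 0.0171  0.0018  0.9999]
 [ 0.0064 -1.      0.0017]]
```

```bash
python3 -m handwheel '[-0.1,1.2,0.5,0,0,0,1, 0,1.1,0.4,0,0,0,1]'; python3 st.py
```

```text
time_s: 9.03
ee_pos: [0.6269, -0.0666, 0.1249]
tcp_rot: [-0.705, 0.709, 0.01, -0.002]
contact_force: [-4.1, -4.0, 6.8]
width: 0.0003
9.0333 [ 0.6269 -0.0666  0.1249] F [-4.057  -3.9574  6.8043] w 0.00031684378111301593 
 [[ 0.9998  0.0115 -0.0176]
 [ 0.0177 -0.0045  0.9998]
 [ 0.0114 -0.9999 -0.0047]]
```

```bash
python3 -m handwheel '[-0.1,0.35,1.3,0,0,0,1, 0,0.35,1.3,0,0,0,1, 0,0.35,1.2,0,0,0,1, 0,0.35,0.8,0,0,0,1]'; python3 st.py
```

```text
time_s: 9.37
ee_pos: [0.6296, -0.0395, 0.1214]
tcp_rot: [-0.696, 0.718, 0.012, 0.007]
contact_force: [-1.8, -4.5, 5.6]
width: 0.0002
9.3667 [ 0.6296 -0.0395  0.1214] F [-1.7648 -4.4839  5.6114] w 0.00015178312546617665 
 [[ 0.9996  0.0275 -0.0072]
 [ 0.008  -0.0298  0.9995]
 [ 0.0273 -0.9992 -0.03  ]]
```

```bash
python3 -m handwheel '[-0.3,0.2,1.0,0.03,0,0.027,1, 0,0.1,0.8,0.02,0,0,1]'; python3 st.py
```

```text
time_s: 9.53
ee_pos: [0.6294, -0.0266, 0.124]
tcp_rot: [0.711, -0.703, -0.006, -0.0]
contact_force: [-0.9, -4.0, 5.3]
width: -0.0001
9.5333 [ 0.6294 -0.0266  0.124 ] F [-0.9068 -4.0152  5.2854] w -7.787808612111907e-05 
 [[ 0.9999  0.0088 -0.0081]
 [ 0.008   0.012   0.9999]
 [ 0.0089 -0.9999  0.0119]]
```

```bash
python3 -m handwheel '[-0.3,0.1,0.8,0,0,0,1, -0.1,0.2,0.7,0,0,0,1]'; python3 st.py;python3 -m handwheel '[0,0.2,0.7,0,0,0,1, 0,0.2,0.7,0,0,0,1]'; python3 st.py
```

```text
time_s: 9.7
ee_pos: [0.6288, -0.02, 0.1272]
tcp_rot: [0.708, -0.706, -0.008, -0.006]
contact_force: [-1.6, -5.3, 4.2]
width: 0.0003
9.7 [ 0.6288 -0.02    0.1272] F [-1.6499 -5.3339  4.2051] w 0.0002686813618884482 
 [[ 0.9998  0.0198 -0.003 ]
 [ 0.003   0.0022  1.    ]
 [ 0.0198 -0.9998  0.0021]]
time_s: 9.87
ee_pos: [0.6294, -0.0158, 0.1281]
tcp_rot: [-0.703, 0.711, 0.008, 0.009]
contact_force: [-2.1, -10.5, 2.8]
width: -0.0002
9.8667 [ 0.6294 -0.0158  0.1281] F [ -2.0867 -10.4699   2.7691] w -0.00023153210699730756 
 [[ 0.9997  0.0244  0.0021]
 [-0.0018 -0.0109  0.9999]
 [ 0.0244 -0.9996 -0.0109]]
```

```bash
for i in 1; do python3 -m handwheel '[-0.1,0.35,0.25,0.01,0,0.02,1]'; python3 -m handwheel '[0,0.4,0.3,0,0,0,1]'; python3 -m handwheel '[0,0.4,0.3,0,0,0,1]'; python3 -m handwheel '[0,0.4,0.3,0,0,0,1]'; done
```

```text
time_s: 9.95
ee_pos: [0.6293, -0.0159, 0.1277]
tcp_rot: [-0.706, 0.709, 0.002, 0.004]
contact_force: [-0.8, -0.3, 9.1]
width: -0.0004
time_s: 10.03
ee_pos: [0.6297, -0.0158, 0.1267]
tcp_rot: [-0.705, 0.71, 0.002, 0.005]
contact_force: [-5.5, -5.2, 9.3]
width: 0.0002
time_s: 10.12
ee_pos: [0.6296, -0.0157, 0.1257]
tcp_rot: [-0.703, 0.711, 0.002, 0.006]
contact_force: [-4.7, -3.9, 10.4]
width: 0.0003
time_s: 10.2
ee_pos: [0.6296, -0.0157, 0.125]
tcp_rot: [-0.702, 0.712, 0.002, 0.007]
contact_force: [-4.4, -4.0, 10.6]
width: -0.0002
```

```bash
python3 -m handwheel '[-0.1,0.4,0.5,0.02,0,0.01,1]'; for i in a; do python3 -m handwheel '[0,0.4,0.5,0,0,0,1]'; python3 -m handwheel '[0,0.42,0.5,0,0,0,1]';python3 -m handwheel '[0,0.42,0.5,0,0,0,1]';python3 -m handwheel '[0,0.42,0.5,0,0,0,1]'; done; python3 st.py
```

```text
time_s: 10.28
ee_pos: [0.6295, -0.0154, 0.1246]
tcp_rot: [-0.707, 0.707, -0.001, 0.005]
contact_force: [-1.7, -7.4, 8.4]
width: -0.0002
time_s: 10.37
ee_pos: [0.6297, -0.0154, 0.1237]
tcp_rot: [-0.705, 0.709, -0.001, 0.007]
contact_force: [-3.5, -5.2, 6.5]
width: -0.0001
time_s: 10.45
ee_pos: [0.6297, -0.0152, 0.1223]
tcp_rot: [-0.703, 0.711, -0.002, 0.008]
contact_force: [-3.8, -7.3, 7.9]
width: -0.0003
time_s: 10.53
ee_pos: [0.6297, -0.0151, 0.1209]
tcp_rot: [-0.701, 0.713, -0.002, 0.01]
contact_force: [-4.6, -5.9, 7.4]
width: -0.0004
time_s: 10.62
ee_pos: [0.6297, -0.0148, 0.1192]
tcp_rot: [-0.699, 0.715, -0.003, 0.011]
contact_force: [-1.0, -6.1, 6.0]
width: 0.0003
10.6167 [ 0.6297 -0.0148  0.1192] F [-1.0336 -6.0931  6.0103] w 0.0003265522210043853 
 [[ 0.9997  0.0121  0.0196]
 [-0.0193 -0.022   0.9996]
 [ 0.0125 -0.9997 -0.0217]]
```

```bash
python3 -m handwheel '[0,0.3,0.6,0.03,0.02,0.01,1]'; python3 -m handwheel '[0,0.32,0.6,0.01,0,0,1]'; python3 -m handwheel '[0,0.34,0.6,0.01,0,0,1]';python3 -m handwheel '[0,0.34,0.6,0.01,0,0,1]';python3 -m handwheel '[0,0.34,0.6,0.01,0,0,1]';  python3 st.py
```

```text
time_s: 10.7
ee_pos: [0.6298, -0.011, 0.1181]
tcp_rot: [0.709, -0.705, 0.012, -0.015]
contact_force: [-2.0, -5.6, 4.7]
width: -0.0003
time_s: 10.78
ee_pos: [0.6301, -0.0107, 0.1176]
tcp_rot: [0.71, -0.704, 0.013, -0.017]
contact_force: [-5.3, -10.8, 13.2]
width: -0.0001
time_s: 10.87
ee_pos: [0.6301, -0.0108, 0.1175]
tcp_rot: [0.711, -0.703, 0.014, -0.019]
contact_force: [-6.8, -7.8, 13.9]
width: 0.0004
time_s: 10.95
ee_pos: [0.6301, -0.0108, 0.1176]
tcp_rot: [0.712, -0.702, 0.014, -0.02]
contact_force: [-5.4, -8.3, 11.5]
width: -0.0
time_s: 11.03
ee_pos: [0.6301, -0.0108, 0.1176]
tcp_rot: [0.713, -0.701, 0.015, -0.022]
contact_force: [-5.3, -7.6, 11.2]
width: -0.0002
11.0333 [ 0.6301 -0.0108  0.1176] F [-5.3048 -7.6139 11.2221] w -0.00015136885578793756 
 [[ 0.9986  0.0109  0.052 ]
 [-0.0521  0.0171  0.9985]
 [ 0.01   -0.9998  0.0177]]
```

It has entered the slot: y jumped 4 mm and z is now blocked. I'll ease off downwards and push harder along the bar.

```bash
python3 -m handwheel '[-0.2,0.15,0.8,-0.01,-0.05,0.01,1]'; python3 -m handwheel '[0,0.2,1,0,0,0,1]'; python3 -m handwheel '[0,0.2,1,0,0,0,1]';  python3 st.py
```

```text
time_s: 11.12
ee_pos: [0.6299, -0.0091, 0.1194]
tcp_rot: [0.708, -0.707, 0.0, -0.005]
contact_force: [1.8, -5.8, 4.0]
width: 0.0
time_s: 11.2
ee_pos: [0.631, -0.0032, 0.1201]
tcp_rot: [-0.706, 0.708, 0.001, 0.006]
contact_force: [-1.9, -4.0, 4.2]
width: 0.0001
time_s: 11.28
ee_pos: [0.6316, 0.0027, 0.1204]
tcp_rot: [-0.704, 0.71, 0.001, 0.008]
contact_force: [-1.5, -4.2, 3.0]
width: 0.0
11.2833 [0.6316 0.0027 0.1204] F [-1.5267 -4.185   2.9998] w 4.987263977629193e-05 
 [[ 0.9999  0.0124  0.0109]
 [-0.0108 -0.0089  0.9999]
 [ 0.0125 -0.9999 -0.0087]]
```

```bash
python3 -m handwheel '[-0.3,0.2,1,0.01,0,0.01,1]'; python3 -m handwheel '[0,0.2,1,0,0,0,1]'; python3 -m handwheel '[0,0.2,1.2,0.01,0,0,1]';  python3 st.py
```

```text
time_s: 11.37
ee_pos: [0.6311, 0.0029, 0.1207]
tcp_rot: [-0.702, 0.712, -0.002, 0.009]
contact_force: [5.8, -19.7, -2.0]
width: 0.0003
time_s: 11.45
ee_pos: [0.6315, 0.0025, 0.1204]
tcp_rot: [-0.697, 0.717, -0.003, 0.012]
contact_force: [-3.2, -12.8, 1.9]
width: 0.0
time_s: 11.53
ee_pos: [0.6314, 0.0026, 0.1196]
tcp_rot: [-0.695, 0.719, -0.005, 0.014]
contact_force: [-1.4, -15.7, 1.8]
width: 0.0001
11.5333 [0.6314 0.0026 0.1196] F [ -1.3957 -15.6896   1.7877] w 0.00011422284844690981 
 [[ 0.9995  0.0123  0.0282]
 [-0.0278 -0.0333  0.9991]
 [ 0.0132 -0.9994 -0.033 ]]
```

Firm stop with 16 N and no motion, so the bolt is home. I'll withdraw gently and look.

```bash
python3 -m handwheel '[0,-0.3,-1.5,0,0,0,1, 0,-1.5,-0.5,0,0,0,1, 0,-4,0,0,0,0,1, 0,-4,0,0,0,0,1, -3,-3,0,0,0,0,1, -4,0,0,0,0,0,1, -4,0,0,0,0,0,1, -4,0,0,0,0,0,1]'; python3 -m handwheel '[-3,0,-3,0,0,0,1,0,0,-3,0,0,0,1,0,0,0,0,0,0,1]'; python3 st.py; python3 - <<'E'
from h import *
import pickle
c=cam('wrist'); a=snap('wrist','w4.png'); b=snap('scene','s4.png')
pickle.dump(c,open('w4.pkl','wb'))
f=lambda i,s:cv2.resize(i,s,interpolation=cv2.INTER_CUBIC)
cv2.imwrite('pics/c4.png',np.hstack([f(a[:288,232:],(420,432)),f(b[170:260,185:280],(375,432))])[:,:,::-1])
E
```

```text
time_s: 12.2
ee_pos: [0.4825, -0.0092, 0.2522]
tcp_rot: [-0.696, 0.718, -0.002, 0.015]
contact_force: [0.1, 0.4, 0.6]
width: -0.0002
time_s: 12.45
ee_pos: [0.4418, -0.0637, 0.2546]
tcp_rot: [-0.701, 0.713, 0.003, 0.01]
contact_force: [0.2, -1.0, -0.2]
width: 0.0
12.45 [ 0.4418 -0.0637  0.2546] F [ 0.1746 -1.0351 -0.2434] w 2.4280636892495507e-05 
 [[ 0.9998  0.0174  0.0103]
 [-0.01   -0.0168  0.9998]
 [ 0.0175 -0.9997 -0.0166]]
```

View pics/c4.png

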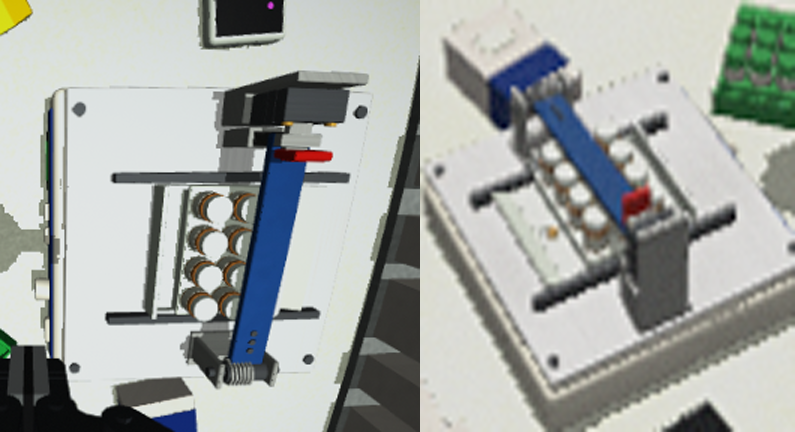

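```bash
python3 - <<'E'
from h import *
import pickle; c=pickle.load(open('w4.pkl','rb')); np.set_printoptions(precision=4,suppress=True)
print('front',onz('wrist',(232+154/1.5,187/1.5),.084,c),onz('wrist',(232+147/1.5,317/1.5),.084,c))
im=cv2.imread('pics/w4.png').astype(int); m=(im[:,:,2]>150)&(im[:,:,1]<60)&(im[:,:,0]<60); m[:,:380]&=True
y,x=np.nonzero(m&(np.arange(512)[None]>400)); print('red px',x.min(),x.max(),y.min(),y.max())
M=np.array([.6045,-.0645,0])
for b in (.018,.024):
  for th in (.045,):
    s,k=np.sin(th),np.cos(th); P=lambda X,d,n:M+[X,-.095+d*k-n*s,.108+d*s+n*k]
    print(b,proj('wrist',[P(.007,.15+b,.0285),P(.033,.15+b,.0285),P(.007,.156+b,.0285)],c))
# tray heights via triangulation: front-left cap? pin brass centroid scene
i=cv2.imread('pics/s4.png'); i0=cv2.imread('pics/s0.png')
for q in (i0,i):
  h=cv2.cvtColor(q,cv2.COLOR_BGR2HSV)[212:226,212:225]; mm=(h[:,:,1]>90)&(h[:,:,0]<25); yy,xx=np.nonzero(mm); print('pin',len(xx),xx.mean()+212,yy.mean()+212)
E
```

```text
front [ 0.5422 -0.0088  0.084 ] [ 0.5461 -0.1182  0.084 ]
red px 429 452 101 106
0.018 [[426.6729 113.8482]
 [451.6296 114.3307]
 [427.9468 107.3683]]
0.024 [[427.9468 107.3683]
 [453.0496 107.9391]
 [429.2226 100.7985]]
pin 3 218.33333333333334 218.33333333333334
pin 4 221.25 215.75
```

Tab at rows 101–106 matches bolt = 0.024 m. Tray x is a few mm from my estimate, so I'll take one closer look at the hole and pin from above.

```bash
python3 -m handwheel '[4,0,0,0.017,0,0.017,1, 4,0,0,0,0,0,1, 4,0,0,0,0,0,1, 4,0.3,0.3,0,0,0,1,4,0.3,0,0,0,0,1, 0,0,0,0,0,0,1]'; python3 st.py; python3 - <<'E'
from h import *
import pickle
pickle.dump(cam('wrist'),open('w5.pkl','wb'));c=cam('wrist'); a=snap('wrist','w5.png')
print(proj('wrist',[[.6645,-.0645,.067]],c))
a=a[20:240,120:400]; cv2.imwrite('pics/c5.png',cv2.resize(a,(756,594),interpolation=cv2.INTER_CUBIC)[:,:,::-1])
E
```

```text
time_s: 13.05
ee_pos: [0.6453, -0.0415, 0.2373]
tcp_rot: [0.716, -0.698, 0.001, 0.01]
contact_force: [-1.5, 1.5, -1.5]
width: 0.0002
13.05 [ 0.6453 -0.0415  0.2373] F [-1.4773  1.4675 -1.547 ] w 0.00023003977390230877 
 [[ 0.9998 -0.0145 -0.0126]
 [ 0.0129  0.0247  0.9996]
 [-0.0141 -0.9996  0.0248]]
[[268.387106   195.51462674]]
```

View pics/c5.png

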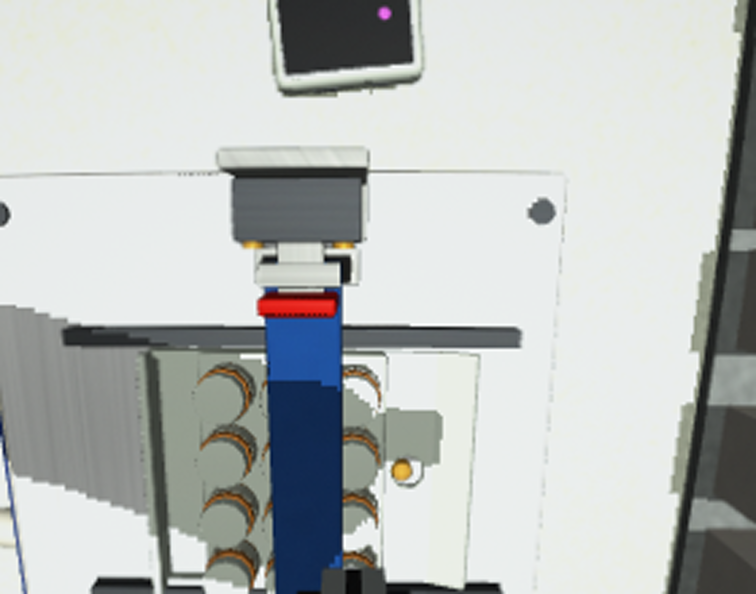

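The pin stands inside the flange hole (crop 401,470, hole edge visible to 424), so the tray is seated. The bolt tongue is in the keeper, the bar is down and the robot is clear.

```bash
python3 -c "
from bench import r
r.job_done(); print(r.get_obs()['time_s'])"
```

```text
the job is handed in; nothing more can be done
the job is handed in; nothing more can be done
```

The tray is seated over the pin and the blue bar is bolted down, and I handed the job in at about 13 s of robot time with the gripper clear. No verdict is reported.

**What I did**
- **Tray:** On my first push the finger backs seem to have caught the tray wall, giving 19 N upward. I backed off, turned the tool 90° and slid the tray back until it stopped firmly at about 20 N.
- **Bar and bolt:** I pressed the bar down and pushed the tab. The tongue butted on the keeper at first, so I lowered the bar with light pressure on the tab until the tongue entered the slot, at a bar angle of about 0.04 rad. Then I pushed it to a firm stop at about 16 N.

**Last checks**
- **Bolt:** After I let go, the bar stayed down. The tab's position in the image matches a bolt travel of 0.024 m, fully home.
- **Tray:** The close-up shows the brass pin standing up inside the flange hole, toward its front edge.
- **Bench:** I saw nothing else moved in the views I took, but I didn't measure the bystander items again.

**Checks that disagreed**
- The tray's front edge measured about 3 mm short of the nominal seated position, with an apparent yaw of 2–3°. The hole's play is 2.5 mm, and I put the rest down to reading the edge from coarse pixels.
- My colour check of the pin in the scene view gave an unreliable position because only 3–4 pixels matched. I relied on the close-up instead.

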